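# Pin the dish drainer's door shut

## Robot

A 6-joint arm with a two-finger parallel gripper is mounted at the origin on the work surface. World frame = base frame: x ahead of the robot, y to its left, z up, the work surface at z = 0. Lengths are in m, angles in degrees, forces in N, time in s.
With the tool pointing down it reaches from about 0.25 to 0.725 m from the base axis. Payload 9.7 kg.
Tool frame: the origin (TCP) lies between the finger pads; the fingertips stand 19 mm ahead of it and the grasp point (between the pads) is the TCP; z points along the fingers, y is the line along which they close (so a half turn about z gives the same grasp; the last joint's range is limited). The gripper opens to 85 mm and grips with 20 to 120 N. Pads are 22 mm wide; open, the fingers measure 114 mm over their backs; the gripper's body (76 mm by 85 mm) begins 54 mm behind the grasp point. The pads swing forward as they close: fully open they stand 13 mm farther back than shut.
Start: joints at [-69.901, 4.979, 10.078, 95.1, 0, 90], TCP at [0.189, -0.517, 0.25] pointing down, gripper open.
Joint ranges: [-179.16, 179.16], [-48.56, 103.87], [-65.8, 70.77], [-126.05, 130.52], [-82.76, 87.17], [-180, 180]. Speed limits (degrees/s): [127.2, 127.2, 147.25, 180, 180, 180].

## Interface

Orientations are given as [roll, pitch, yaw] about the fixed x, y, z axes, in that order (R = Rz(yaw) Ry(pitch) Rx(roll)).
In Python, from workcell import bot gives the robot as it stands. The module is installed in compiled form; this text tells all that it offers.
- The arm moves only by the shell command python3 -m crank 'ROWS' [OPENING] [FORCE]. ROWS is JSON, a list that holds one entry, the list of rows, each a list of 6 numbers: the shift along the world's x, y, z as a fraction of full scale, then the turn, a rotation vector about the world's x, y, z as a fraction of full scale. In form: [[[x, y, z, wx, wy, wz], ...]]. A call has 1 to 20 rows; each row shifts and turns the commanded pose from where the row before left it; what a row does not reach is not made up. Full scale, the value 1, is 20 mm for a shift and 0.12 rad for a turn. A row lasts 1/12 s, in which the tool goes at most 41.7 mm and 7.16 degrees, less where a joint would pass 70% of its speed; a pose out of reach is approached as far as the arm can. A call with a number of a shift or a turn outside -1 to 1 is refused whole. A call with a gripper value outside its range is refused whole. OPENING is the opening, from 0 (shut) to 1 (fully open), set as the call begins (- or left out, the last holds). The fingers move at their own pace and stop on an object; FORCE is the grip in N (left out, the last holds). Time passes only in rows, so rows that do not move let the fingers close. It gives the time, the measured TCP pose, the force, the opening and the grip force at its end, in the units of the state.
- bot.get_obs(): the state, without advancing time (a new reading comes with each control period).
- bot.camera(name): name is "side" or "top"; returns the picture (420x560x3 uint8, red, green, blue); there is no depth.
- bot.camera_model(name): a dict with "vertical_fov" (degrees; the focal length in pixels is half the picture's height over the tangent of half this angle, whatever the lens; pixels are square), "cx", "cy" (the principal point, pixels), "R" (3x3) and "t" (3): a world point X has camera coordinates R X + t. Camera axes: x right, y down, z forward; pixel columns grow to the right and rows downward; lengths in m; the calibration is good to about 2 mm. A picture is of the moment at which its call begins. camera_model takes no time and is no camera call.
- bot.job_done(): hands the job in; it is judged then, once.
The state is a dict: "time": time; "q": joint angles; "qd": joint speeds; "joint_efforts": joint torques, N m; "ee_pos": TCP position; "tcp_rot": TCP orientation; "wrist_force": force on the tool from outside, world axes, zero at the start; "torque": the same for the moment, N m; "opening": finger opening in m; "grasp_force": force on a finger pad.
Only numpy, scipy, OpenCV 4.12 (cv2) and the standard library are available. Lean on these libraries where they do the work, as an engineer would, in place of code of your own. Each camera call takes 0.05 s, during which the arm holds its last target. There are 200 camera calls.

## Task

Slide the dish drainer's front door fully shut, then lock it with the red-handled pin that is stored handle-first in the clay block: push the pin from the door side through the door's steel lug and the ear behind it, fully home with its red collar against the lug, and let go. Only the pin's tip can be reached where it is stored, so draw it out, lay it flat on the plank, let go and take it again by its handle. Leave the pitcher, the bowl and the spoon standing or lying where they are.

Things in the scene. Friction and masses are not known exactly. Their poses are not given: they have to be found in the camera images.
- drainer: Squat green plastic drainer cabinet, fixed: 260 deep (x) x 340 wide (y) x 190 high. Origin: centre of underside; x from front to back. Front face at x = -130, toward the robot; its -y half is the doorway. Flat roof at z = 190. A fixed steel ear stands on the roof near the front edge: plate x -106 to -98, y -42 to 2, top z = 240, with a 13 mm hole along x.
- door (a joint): How far the cream sliding door is open, m: 0 shut (stop), 0.14 open. Slides along drainer y, +y opens; stays where left, 2 N moves it. Panel 172 wide, x -142 to -134 in drainer frame; shut it spans y -170 to 2. Orange finger grip on its front, 20 out, 10 wide, at y = -135 (shut), z 110 to 170. Its steel lug can be pushed as well.
- lug_hole (a point): Centre of the 13 mm hole in the door's steel lug, on its front face. The lug is a plate rising from the door's top above the roof: 8 thick, 44 wide, top 22 above the hole, x -142 to -134 in drainer frame; moves with the door. Door shut: at (-142, -20, 218) in drainer frame. Axes as the drainer's.
- ear_hole (a point): Centre of the 13 mm hole in the drainer's fixed ear, on the ear's front face, at (-106, -20, 218) in the drainer's frame; in line with the lug's hole, 36 mm behind it, when the door is shut. Axes as the drainer's.
- pin: Loose lock pin, 60 g. Origin on its axis at the collar's shank side; x to the tip. Steel shank 10 round, 80 long, last 10 tapering to 4.4. Red collar x -5 to 0, 30 wide (y), 18 high (z). Red handle x -51 to -5, 14 wide (y), 18 high. Lying, it is level, axis 9 mm up, on handle and collar. Starts in the block's channel, handle inside, tip sticking out 33 to 39 mm.
- pin_tip (a point): The pin's tip: 80 mm from the collar along the pin's x.
- block: Hollow terracotta block fixed to the plank, 115 (x) x 100 (y) x 73 high. Origin at the centre of its underside. One blind channel, 44 wide, 32 high, floor at z = 22, opens in its +x face (x = 57.5), 108 deep. The mouth looks roughly toward the robot.
- pitcher: Loose orange plastic pitcher, upright and empty, 300 g: 100 mm across at the rim, 190 high, handle out to 88 mm on its -x side. Origin at the centre of its base. Bystander.
- bowl: Loose blue ceramic soup bowl, 136 mm across, 55 high, 350 g. Origin at the centre of its base. Bystander.
- spoon: Loose steel serving spoon, 240 mm long, lying on the drainer's roof behind the ear. Origin at the middle of its underside, x from handle to spoon end. Bystander.

How it is judged (in metres and radians):
On the way, in this order (a step that is already met when the one before it is completed fails the run):
1. the pin, drawn out of the block, lies flat on the plank, let go (height (world z) of pin below 0.016 m and angle between pin's own z axis and vertical below 0.2 rad and contact force between the fingers and pin below 0.1 N and linear speed of pin below 0.05 m/s), for 0.2 s.
2. the pin is through lug and ear and home (x of pin_tip in the frame of ear_hole above 0.022 m and x of pin in the frame of lug_hole between -0.008 and 0.008 m and y of pin in the frame of lug_hole between -0.006 and 0.006 m and z of pin in the frame of lug_hole between -0.008 and 0.008 m and y of pin_tip in the frame of ear_hole between -0.012 and 0.012 m and z of pin_tip in the frame of ear_hole between -0.016 and 0.016 m and value of joint door below 0.006 m), for 0.2 s.
At the end, for the whole second after the job is handed in: Door open < 6 mm. Pin through lug and ear from the door side, released, at rest: collar within 8 mm of the lug face, within 6 mm sideways and 8 mm in height of its hole; tip 22 mm or more past the ear face, within 12 mm sideways and 16 mm in height of its hole; pin within 0.2 rad of drainer x (all of step 2 and angle between the x axis of pin and the x axis of drainer, either way round below 0.2 rad and linear speed of pin below 0.03 m/s); the robot touches nothing.
It fails at once if the pitcher is shifted by more than 40 mm or tipped by more than 0.5 rad (distance of pitcher from where it was at the start of the episode above 0.04 m or angle between pitcher's own z axis and vertical above 0.5 rad).
It fails at once if the bowl is shifted by more than 40 mm or tipped by more than 0.5 rad (distance of bowl from where it was at the start of the episode above 0.04 m or angle between bowl's own z axis and vertical above 0.5 rad).
It fails at once if the spoon is shifted by more than 40 mm (distance of spoon from where it was at the start of the episode above 0.04 m).
It also fails if it takes over 72 s, if anything falls off the work surface, if the arm or the gripper's body presses on something with over 40 N, if the wrist force passes 120 N, or if a joint passes its speed limit or range.

## Working session

There is one attempt and no reset: what is moved stays moved. The work goes in short steps, Python scripts to look and compute and a shell command to move; the robot and the scene stay as the last step left them, time stands still between calls to the robot, and variables do not carry over. Pictures are saved under pics/ and viewed, at most 10 in all, crops included, and the job is handed in when it is done.

```bash
mkdir -p pics; cat > h.py <<'E'
import numpy as np,cv2
from workcell import bot
def snap(n,f):
    im=bot.camera(n)[:,:,::-1].copy(); cv2.imwrite('pics/'+f,im); return im
def K(n):
    m=bot.camera_model(n); f=210/np.tan(np.radians(m['vertical_fov'])/2)
    return f,m['cx'],m['cy'],np.array(m['R']),np.array(m['t'])
def ray(n,u,v):
    f,cx,cy,R,t=K(n); d=R.T@np.array([(u-cx)/f,(v-cy)/f,1]); return -R.T@t,d
def onz(n,u,v,z):
    c,d=ray(n,u,v); return c+d*(z-c[2])/d[2]
def proj(n,X):
    f,cx,cy,R,t=K(n); p=R@np.array(X)+t; return np.array([f*p[0]/p[2]+cx,f*p[1]/p[2]+cy])
def tri(a,b):
    c1,d1=ray('top',*a);c2,d2=ray('side',*b)
    s=np.linalg.lstsq(np.c_[d1,-d2],c2-c1,rcond=None)[0]
    p,q=c1+d1*s[0],c2+d2*s[1]; return (p+q)/2,np.linalg.norm(p-q)
E
python3 - <<'E'
from h import *
snap('top','t0.png');snap('side','s0.png')
for n in('top','side'):
    print(n,K(n)[0],-K(n)[3].T@K(n)[4]);print(K(n)[3].round(3),K(n)[1:3])
print(bot.get_obs())
E
```

```text
top 382.6447863145136 [ 0.47208437 -0.00309716  1.16409421]
[[ 0.011 -1.    -0.01 ]
 [-0.989 -0.01  -0.15 ]
 [ 0.149  0.011 -0.989]] (284.7210192616785, 207.26192790812942)
side 511.5699837036987 [0.04755926 0.78652654 0.9489264 ]
[[-0.81  -0.586  0.001]
 [-0.384  0.529 -0.757]
 [ 0.443 -0.613 -0.654]] (276.4795496437377, 212.06376615454914)
{'time': 0.1, 'q': array([-6.99004218e+01,  5.00571471e+00,  1.00398417e+01,  9.50981085e+01,
       -1.47224102e-03,  9.00002457e+01]), 'qd': array([-0.09871691,  0.08872607,  0.13865044,  0.05574915, -0.06228277,
        0.00926863]), 'joint_efforts': array([ 6.22570333e-04, -5.21560764e+01,  4.65654767e+01,  1.60615111e-02,
       -1.78205248e-06, -3.03121078e-05]), 'ee_pos': array([ 0.18894376, -0.51634474,  0.24968297]), 'tcp_rot': array([-1.79936018e+02,  1.47251443e-03,  2.00993342e+01]), 'wrist_force': array([-0.16926833, -0.07901786, -0.40230182]), 'torque': array([-0.02630725, -0.05730769, -0.00181107]), 'grasp_force': 0.0, 'opening': 0.08542783163375096}
```

View pics/t0.png

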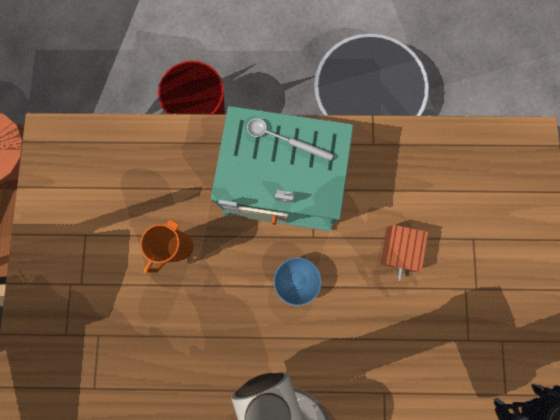

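View pics/s0.png

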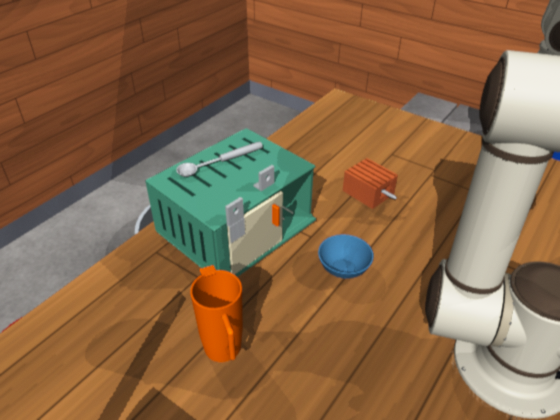

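The top view shows the drainer with its roof around (283,165), lug at (228,205), ear at (285,196), door grip at (275,218), block at (405,248), pin tip at (401,279), bowl at (298,281) and pitcher at (161,244). In the side view the lug is at (235,217), the ear at (266,178) and the pin at (388,194). I'll make enlarged crops for exact pixels.

```bash
python3 - <<'E'
from h import *
t=cv2.imread('pics/t0.png');s=cv2.imread('pics/s0.png')
def crop(im,x,y,w,h,k): return cv2.resize(im[y:y+h,x:x+w],None,fx=k,fy=k,interpolation=cv2.INTER_CUBIC)
A=crop(t,205,180,80*1+20,75,4);B=crop(t,375,215,100,75,4);C=crop(s,215,155,100,75,4);D=crop(s,335,150,100,75,4)
m=np.vstack([np.hstack([A,B]),np.hstack([C,D])])
for i in range(0,800,40): cv2.line(m,(i,0),(i,4 if i%200 else 10),(255,255,255),1); cv2.line(m,(i,300),(i,306),(255,255,255),1)
for j in range(0,600,40): cv2.line(m,(0,j),(6,j),(255,255,255),1); cv2.line(m,(400,j),(406,j),(255,255,255),1)
cv2.imwrite('pics/m0.png',m)
for nm,im in(('t',t),('s',s)):
    h=cv2.cvtColor(im,cv2.COLOR_BGR2HSV)
    for c,lo,hi in(('green',(70,80,40),(90,255,255)),('blue',(98,120,60),(115,255,255)),('orange',(6,215,120),(12,255,255)),('terra',(2,130,60),(9,215,255))):
        mk=cv2.inRange(h,lo,hi)
        for q in cv2.findContours(mk,cv2.RETR_EXTERNAL,cv2.CHAIN_APPROX_NONE)[0]:
            a=cv2.contourArea(q)
            if a>150: print(nm,c,a,cv2.boundingRect(q),cv2.approxPolyDP(q,4,True).reshape(-1,2).tolist()[:10])
E
```

```text
t green 12429.0 (212, 106, 141, 124) [[228, 107], [212, 199], [286, 211], [288, 223], [329, 229], [339, 218], [352, 125]]
t blue 1483.0 (275, 259, 45, 45) [[291, 259], [278, 269], [275, 285], [283, 298], [302, 303], [317, 292], [319, 276], [308, 261]]
t terra 1566.0 (381, 225, 46, 47) [[389, 227], [381, 263], [419, 271], [426, 232]]
t terra 1280.5 (0, 114, 23, 76) [[0, 114], [0, 188], [15, 189], [22, 128]]
s green 12904.5 (146, 129, 169, 146) [[247, 129], [146, 180], [157, 231], [200, 266], [213, 263], [229, 270], [224, 206], [241, 196], [244, 212], [278, 190]]
s blue 1673.5 (319, 235, 54, 43) [[324, 241], [320, 259], [337, 275], [356, 275], [371, 261], [370, 248], [355, 237]]
s orange 3268.5 (192, 272, 50, 90) [[203, 274], [192, 283], [203, 347], [213, 360], [234, 359], [237, 327], [228, 317], [237, 318], [241, 283], [230, 273]]
s terra 1563.5 (344, 160, 53, 48) [[365, 160], [346, 171], [344, 190], [373, 207], [388, 197], [382, 188], [393, 193], [396, 175]]
```

View pics/m0.png

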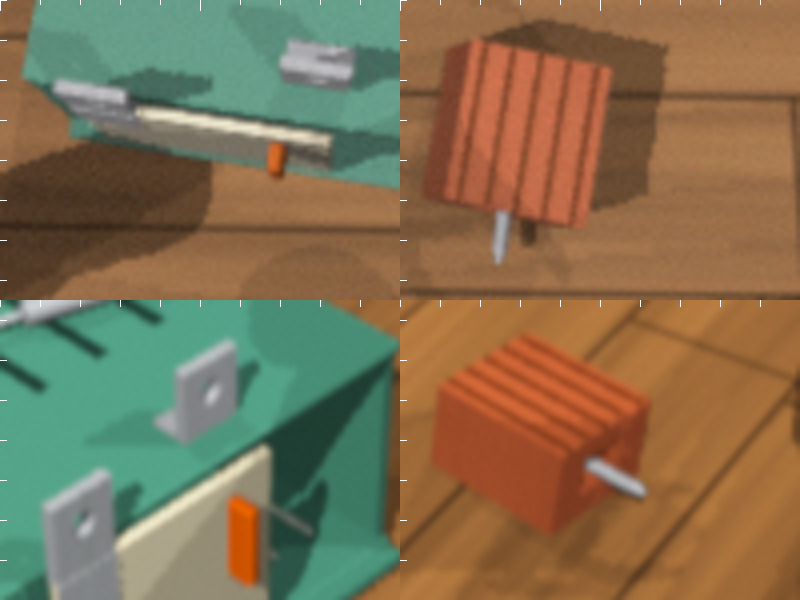

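The crop montage shows the pin (tip at top 399.75,280.75 and side 396.2,198.2), the lug hole at side (236,210.7) and the ear hole at side (268,178.2). Next I'll turn these into world positions.

```bash
cat >> h.py <<'E'
B=lambda x,y:(375+(x-400)/4-.4,215+y/4-.4)
A=lambda x,y:(205+x/4-.4,180+y/4-.4)
C=lambda x,y:(215+x/4-.4,155+(y-300)/4-.4)
D=lambda x,y:(335+(x-400)/4-.4,150+(y-300)/4-.4)
E
python3 - <<'E'
from h import *
np.set_printoptions(precision=4,suppress=True)
print('tip',tri(B(499,263),D(645,493)), 'base',onz('top',*B(502,212),.031),onz('side',*D(588,462),.031),'tip z31',onz('top',*B(499,263),.031),onz('side',*D(645,493),.031))
print('block top');P=[onz('top',*p,.073) for p in (B(473,40),B(611,66),B(583,227),B(445,200))]
for p in P: print(p)
print('blk side',[onz('side',*D(x,y),.073) for x,y in((525,333),(440,383),(566,460),(650,402))])
print('roof');R=[onz('top',*p,.19) for p in ((228,107),(212,199),(339,218),(352,125))]
for p in R: print(p)
print([np.linalg.norm(R[i]-R[i-1]) for i in range(4)])
print('roof side',[onz('side',*p,.19) for p in((247,130),(147,180),C(398,345))])
eh=onz('side',*C(212,393),.218);lh=onz('side',*C(84,523),.218);print('ear',eh,'lug',lh,np.linalg.norm(eh-lh))
print('ear top',[onz('top',*A(x,y),.240) for x,y in((288,42),(354,50))],'lug top',[onz('top',*A(x,y),.240) for x,y in((56,82),(130,94))])
print('ear top side',[onz('side',*C(x,y),.240) for x,y in((178,372),(236,342))],'lug',[onz('side',*C(x,y),.240) for x,y in((46,508),(109,470))])
for n,c in(('top',(297.5,281.5)),):print('bowl',onz(n,*c,.05))
print('pitcher',onz('top',160,244,.19))
E
```

```text
tip (array([ 0.4323, -0.3256,  0.0292]), np.float64(0.0005848904080773895)) base [ 0.4687 -0.3286  0.031 ] [ 0.4808 -0.3314  0.031 ] tip z31 [ 0.4321 -0.3252  0.031 ] [ 0.4318 -0.3233  0.031 ]
block top
[ 0.59  -0.3    0.073]
[ 0.5724 -0.3974  0.073 ]
[ 0.4591 -0.3728  0.073 ]
[ 0.4767 -0.2769  0.073 ]
blk side [array([ 0.5704, -0.3924,  0.073 ]), array([ 0.59  , -0.3004,  0.073 ]), array([ 0.4743, -0.2734,  0.073 ]), array([ 0.4569, -0.3685,  0.073 ])]
roof
[0.8901 0.1635 0.19  ]
[0.6391 0.1966 0.19  ]
[ 0.5929 -0.1312  0.19  ]
[ 0.8421 -0.1681  0.19  ]
[np.float64(0.33507094581155333), np.float64(0.2531615405149555), np.float64(0.33098140287538313), np.float64(0.2519236610737071)]
roof side [array([ 0.8336, -0.1606,  0.19  ]), array([0.8888, 0.1632, 0.19  ]), array([ 0.5899, -0.1265,  0.19  ])]
ear [0.6328 0.0127 0.218 ] lug [0.619  0.1488 0.218 ] 0.13674963955275568
ear top [array([0.6543, 0.028 , 0.24  ]), array([ 0.6496, -0.0126,  0.24  ])] lug top [array([0.6279, 0.17  , 0.24  ]), array([0.6209, 0.1243, 0.24  ])]
ear top side [array([0.6433, 0.0314, 0.24  ]), array([ 0.6335, -0.0126,  0.24  ])] lug [array([0.6262, 0.1704, 0.24  ]), array([0.6191, 0.1254, 0.24  ])]
bowl [ 0.4261 -0.0293  0.05  ]
pitcher [0.5216 0.3246 0.19  ]
```

Measured: drainer yaw is about -8°, the ear hole is near (0.633, 0.011), and the lug hole is near (0.619, 0.149), so the door is about 0.134 m open. The pin tip is at (0.432, -0.325, 0.03), and all of these fit the given sizes. Door first: I'll travel high to the lug's +y side.

```bash
python3 -m crank '[[[0.55,0.9,0.1,0,0,-0.2],[0.55,0.9,0.1,0,0,-0.2],[0.55,0.9,0.1,0,0,-0.2],[0.55,0.9,0.1,0,0,-0.2],[0.55,0.9,0.1,0,0,-0.2],[0.55,0.9,0.1,0,0,-0.2],[0.55,0.9,0.1,0,0,-0.2],[0.55,0.9,0.1,0,0,-0.2],[0.55,0.9,0.1,0,0,-0.2],[0.55,0.9,0.1,0,0,-0.2],[0.55,0.9,0.1,0,0,-0.2],[0.55,0.9,0.1,0,0,-0.2],[0.55,0.9,0.1,0,0,-0.2],[0.55,0.9,0.1,0,0,-0.2],[0.55,0.9,0.1,0,0,-0.2],[0.55,0.9,0.1,0,0,-0.2],[0.55,0.9,0.1,0,0,-0.2],[0.55,0.9,0.1,0,0,-0.2],[0.55,0.9,0.1,0,0,-0.2],[0.55,0.9,0.1,0,0,-0.2]]]' 0 40
python3 -m crank '[[[0.55,0.9,0,0,0,0],[0.55,0.9,0,0,0,0],[0.55,0.9,0,0,0,0],[0.55,0.9,0,0,0,0],[0.55,0.9,0,0,0,0],[0.55,0.9,0,0,0,0],[0.55,0.9,0,0,0,0],[0.55,0.9,0,0,0,0],[0.55,0.9,0,0,0,0],[0.55,0.9,0,0,0,0],[0.55,0.9,0,0,0,0],[0.55,0.9,0,0,0,0],[0.55,0.9,0,0,0,0],[0.55,0.9,0,0,0,0],[0.55,0.9,0,0,0,0],[0.55,0.9,0,0,0,0],[0.55,0.9,0,0,0,0],[0.55,0.9,0,0,0,0],[0.55,0.9,0,0,0,0],[0.55,0.9,0,0,0,0]]]'
```

```text
time: 1.77
ee_pos: [0.4093, -0.1555, 0.2901]
tcp_rot: [-180.0, 0.0, -7.5]
wrist_force: [-0.4, -0.3, -0.0]
opening: 0.0002
grasp_force: 0.0
time: 3.43
ee_pos: [0.6264, 0.0715, 0.29]
tcp_rot: [-174.3, 0.0, 4.2]
wrist_force: [0.3, -0.6, 0.1]
opening: -0.0
grasp_force: 0.0
```

```bash
python3 -m crank '[[[0,0,0,0,0,0],[0,0,0,0,0,0],[0,0,0,0,0,0]]]'; python3 -c "
from workcell import bot;o=bot.get_obs();print(o['q'],o['qd'])"
```

```text
time: 3.68
ee_pos: [0.6254, 0.0707, 0.2901]
tcp_rot: [-174.4, 0.1, 4.1]
wrist_force: [0.5, -0.0, 0.5]
opening: 0.0
grasp_force: 0.0
[  4.07328265  17.76298777  29.28495614 101.59121424   5.62307187
 179.93840129] [-0.38954047 -1.05980205 -0.48052095  0.00226746  0.08454458  0.06503069]
```

The wrist hit its limit: tool yaw = q1 − q6 + 180. I'll turn yaw to about 82° instead, remove the tilt, and carry on past the lug.

```bash
python3 -m crank '[[[0,0,0,-0.27,-0.02,0.6],[0,0,0,-0.27,-0.02,0.8],[0,0,0,-0.27,-0.02,0.8],[0,0.5,0,0,0,0.82],[0,0.5,0,0,0,0.82],[0,0.5,0,0,0,0.82],[0,0.5,0,0,0,0.82],[0,0.5,0,0,0,0.82],[0,0.5,0,0,0,0.82],[0,0.5,0,0,0,0.82],[0,0.5,0,0,0,0.82],[0,0.5,0,0,0,0.82],[0,0.5,0,0,0,0.82],[0,0.5,0,0,0,0.82],[0.05,0.5,0,0,0,0.1],[0.05,0.5,0,0,0,0],[0,0.5,0,0,0,0],[0,0.5,0,0,0,0],[0,0,0,0,0,0],[0,0,0,0,0,0]]]'
```

```text
time: 5.35
ee_pos: [0.6273, 0.2213, 0.29]
tcp_rot: [-179.9, 0.7, 81.9]
wrist_force: [-0.0, -1.0, -0.7]
opening: 0.0001
grasp_force: 0.0
```

```bash
python3 -m crank '[[[0,0,-0.8,0,0,0],[0,0,-0.8,0,0,0],[0,0,-0.8,0,0,0],[0,0,-0.8,0,0,0],[0,0,-0.05,0,0,0],[0,-0.5,0,0,0,0],[-0.07,-0.5,0,0,0,0],[-0.07,-0.5,0,0,0,0],[-0.07,-0.5,0,0,0,0],[-0.07,-0.5,0,0,0,0],[-0.07,-0.5,0,0,0,0],[-0.07,-0.5,0,0,0,0],[-0.07,-0.5,0,0,0,0],[-0.07,-0.5,0,0,0,0],[-0.07,-0.5,0,0,0,0],[-0.07,-0.5,0,0,0,0],[-0.07,-0.5,0,0,0,0],[-0.07,-0.5,0,0,0,0],[-0.07,-0.5,0,0,0,0],[-0.07,-0.5,0,0,0,0]]]'
python3 -m crank '[[[-0.04,-0.25,0,0,0,0],[-0.04,-0.25,0,0,0,0],[-0.04,-0.25,0,0,0,0],[0,0,0,0,0,0]]]'
```

```text
time: 7.02
ee_pos: [0.6074, 0.0699, 0.2251]
tcp_rot: [-179.9, 0.7, 82.0]
wrist_force: [-0.8, 3.6, 2.8]
opening: 0.0003
grasp_force: 1.4
time: 7.35
ee_pos: [0.6052, 0.0549, 0.2251]
tcp_rot: [-179.9, 0.8, 81.9]
wrist_force: [-0.3, 0.3, -0.0]
opening: 0.0001
grasp_force: 0.0
```

```bash
python3 -m crank '[[[-0.015,-0.1,0,0,0,0],[-0.015,-0.1,0,0,0,0],[-0.015,-0.1,0,0,0,0],[0,0,0,0,0,0]]]'
python3 -m crank '[[[-0.015,-0.1,0,0,0,0],[-0.015,-0.1,0,0,0,0],[0,0,0,0,0,0]]]'
```

```text
time: 7.68
ee_pos: [0.6044, 0.0497, 0.2251]
tcp_rot: [-179.9, 0.7, 82.0]
wrist_force: [0.4, 1.5, -0.2]
opening: 0.0001
grasp_force: 0.3
time: 7.93
ee_pos: [0.6042, 0.0485, 0.2252]
tcp_rot: [-179.9, 0.4, 82.1]
wrist_force: [3.0, 16.1, -2.0]
opening: 0.0
grasp_force: 8.7
```

The door hits its stop (16 N). I'll back off, lift, and go above the pin with yaw near -8°.

```bash
python3 -m crank '[[[0.08,0.5,0,0,0,0],[0,0,0.8,0,0,0],[0,0,0.8,0,0,0],[0,0,0.8,0,0,0],[0,0,0.8,0,0,0],[-0.4,-1,0,0,0,-0.87],[-0.4,-1,0,0,0,-0.87],[-0.4,-1,0,0,0,-0.87],[-0.4,-1,0,0,0,-0.87],[-0.4,-1,0,0,0,-0.87],[-0.4,-1,0,0,0,-0.87],[-0.4,-1,0,0,0,-0.87],[-0.4,-1,0,0,0,-0.87],[-0.4,-1,0,0,0,-0.87],[-0.4,-1,0,0,0,-0.87],[-0.4,-1,0,0,0,-0.87],[-0.4,-1,0,0,0,-0.87],[-0.4,-1,0,0,0,-0.87],[-0.4,-1,0,0,0,-0.87],[-0.4,-1,0,0,0,-0.87]]]' 0.5
python3 -m crank '[[[-0.4,-1,0,0,0,0],[-0.4,-1,0,0,0,0],[-0.4,-1,0,0,0,0],[-0.4,-1,0,0,0,0],[0,0,-0.5,0,0,0],[0,0,0,0,0,0],[0,0,0,0,0,0]]]'
python3 - <<'E'
from h import *
np.set_printoptions(precision=4,suppress=True)
t=snap('top','t1.png');s=snap('side','s1.png')
c=lambda im,x,y,w,h:cv2.resize(im[y:y+h,x:x+w],None,fx=8,fy=8,interpolation=cv2.INTER_CUBIC)
m=np.hstack([c(t,255,185,50,40),c(s,250,160,50,40)]);cv2.imwrite('pics/m1.png',m)
# pin line from initial pictures
for n,im,(x,y,w,h) in(('top',cv2.imread('pics/t0.png'),(394,268,14,16)),('side',cv2.imread('pics/s0.png'),(381,186,18,16))):
    g=cv2.cvtColor(im,cv2.COLOR_BGR2HSV)[y:y+h,x:x+w]; mk=cv2.inRange(g,(0,0,90),(179,70,255))
    if n=='side': mk=cv2.inRange(g,(0,0,110),(179,90,255))
    l=cv2.fitLine(cv2.findNonZero(mk),cv2.DIST_L2,0,.01,.01).ravel()
    a=onz(n,x+l[2],y+l[3],.031);b=onz(n,x+l[2]+5*l[0],y+l[3]+5*l[1],.031);print(n,mk.sum()/255,a,np.degrees(np.arctan((b-a)[1]/(b-a)[0])))
E
```

```text
time: 9.6
ee_pos: [0.4849, -0.2452, 0.2894]
tcp_rot: [-179.9, 0.7, -8.1]
wrist_force: [0.3, -0.8, 0.5]
opening: 0.0426
grasp_force: 0.0
time: 10.18
ee_pos: [0.4532, -0.3241, 0.2789]
tcp_rot: [-179.9, 0.8, -7.8]
wrist_force: [1.4, -0.3, 0.3]
opening: 0.0426
grasp_force: 0.0
top 45.0 [ 0.452  -0.3271  0.031 ] -9.44961408807841
side 66.0 [ 0.4578 -0.3281  0.031 ] -9.267158831702607
```

View pics/m1.png

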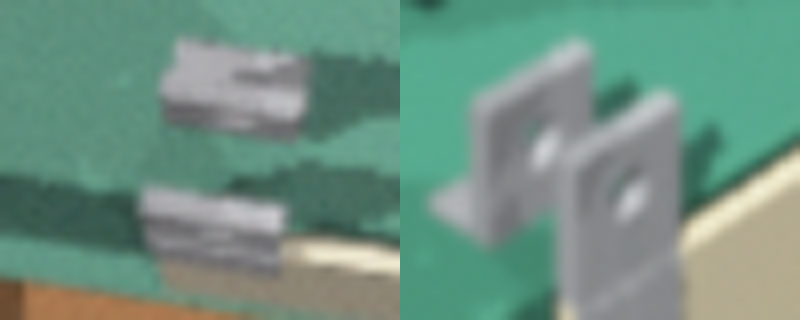

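The lug now stands in line with the ear (side view: lug hole ≈(278.1,183.3), ear hole ≈(267.3,177)). The door looks shut. I'll compute the lug positions and lower onto the pin: target TCP (0.450,-0.327,0.043), yaw -9.4°.

```bash
python3 - <<'E'
from h import *
np.set_printoptions(precision=4,suppress=True)
S=lambda x,y:(250+(x-400)/8-.45,160+y/8-.45);T=lambda x,y:(255+x/8-.45,185+y/8-.45)
print('lug hole',onz('side',*S(628,190),.218),'ear',onz('side',*S(542,142),.218))
print('lug top side',[onz('side',*S(*p),.24) for p in((563,165),(672,100))],'ear top',[onz('side',*S(*p),.24) for p in((478,105),(582,47))])
print('lug top topview',[onz('top',*T(*p),.24) for p in((143,187),(287,209))],'ear',[onz('top',*T(*p),.24) for p in((165,92),(300,108))])
E
python3 -m crank '[[[0,0,-1,0,0,0],[0,0,-1,0,0,0],[0,0,-1,0,0,0],[0,0,-1,0,0,0],[0,0,-1,0,0,0],[0,0,-1,0,0,0],[0,0,-1,0,0,0],[-0.08,-0.07,-1,0,0,-0.2],[-0.08,-0.07,-1,0,0,0],[0,0,-1,0,0,0],[0,0,-0.6,0,0,0],[0,0,-0.6,0,0,0],[0,0,-0.6,0,0,0],[0,0,0,0,0,0]]]'
```

```text
lug hole [0.6004 0.0153 0.218 ] ear [0.6346 0.0114 0.218 ]
lug top side [array([0.6056, 0.04  , 0.24  ]), array([ 0.5984, -0.0038,  0.24  ])] ear top [array([0.6427, 0.0313, 0.24  ]), array([ 0.6353, -0.0097,  0.24  ])]
lug top topview [array([0.6098, 0.0375, 0.24  ]), array([ 0.6035, -0.0065,  0.24  ])] ear [array([0.6394, 0.0313, 0.24  ]), array([ 0.6348, -0.0102,  0.24  ])]
time: 11.45
ee_pos: [0.4497, -0.3263, 0.0413]
tcp_rot: [-179.8, 0.8, -9.1]
wrist_force: [-1.1, -0.3, 0.0]
opening: 0.043
grasp_force: 0.0
```

```bash
python3 -m crank '[[[0,0,0,0,0,0],[0,0,0,0,0,0],[0,0,0,0,0,0],[0,0,0,0,0,0],[0,0,0,0,0,0],[0,0,0,0,0,0],[0,0,0,0,0,0],[0,0,0,0,0,0]]]' 0 50
```

```text
time: 12.12
ee_pos: [0.4505, -0.3272, 0.0436]
tcp_rot: [-179.9, 0.7, -9.2]
wrist_force: [1.6, -0.3, 2.0]
opening: 0.0078
grasp_force: 48.9
```

```bash
python3 -m crank '[[[-0.25,0.05,0,0,0,0],[-0.49,0.095,0,0,0,0],[-0.49,0.095,0,0,0,0],[-0.49,0.095,0,0,0,0],[0,0,0,0,0,0],[0,0,0,0,0,0]]]'
python3 - <<'E'
from h import *
t=snap('top','t2.png');s=snap('side','s2.png')
c=lambda im,x,y,w,h:cv2.resize(im[y:y+h,x:x+w],None,fx=4,fy=4,interpolation=cv2.INTER_CUBIC)
cv2.imwrite('pics/m2.png',np.hstack([c(t,360,215,100,100),c(s,330,140,100,100)]))
E
```

```text
time: 12.62
ee_pos: [0.4146, -0.3201, 0.0434]
tcp_rot: [-179.9, 0.8, -9.2]
wrist_force: [-2.7, -0.1, 2.3]
opening: 0.0073
grasp_force: 49.1
```

View pics/m2.png

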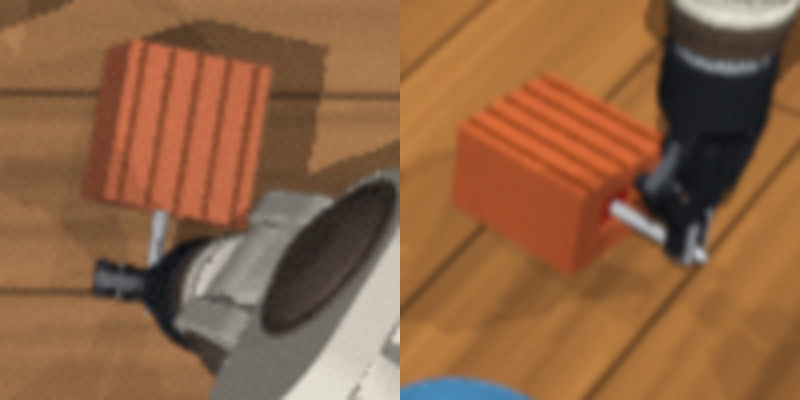

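The pin is coming out, with the red collar visible in the mouth and the tip sticking out past the fingers. I'll continue the draw.

```bash
python3 -m crank '[[[-0.25,0.05,0,0,0,0],[-0.49,0.095,0,0,0,0],[-0.49,0.095,0,0,0,0],[-0.49,0.095,0,0,0,0],[-0.49,0.095,0,0,0,0],[-0.49,0.095,0,0,0,0],[-0.49,0.095,0,0,0,0],[0,0,0,0,0,0]]]'
python3 -m crank '[[[-0.25,0.05,0,0,0,0],[-0.49,0.095,0,0,0,0],[-0.49,0.095,0,0,0,0],[-0.49,0.095,0,0,0,0],[-0.49,0.095,0,0,0,0],[-0.49,0.095,0,0,0,0],[-0.25,0.05,0,0,0,0],[0,0,0,0,0,0]]]'
python3 - <<'E'
from h import *
t=snap('top','t3.png');s=snap('side','s3.png')
c=lambda im,x,y,w,h:cv2.resize(im[y:y+h,x:x+w],None,fx=4,fy=4,interpolation=cv2.INTER_CUBIC)
cv2.imwrite('pics/m3.png',np.hstack([c(t,360,230,100,120),c(s,360,155,100,120)]))
E
```

```text
time: 13.38
ee_pos: [0.3499, -0.3072, 0.043]
tcp_rot: [-179.9, 0.8, -9.2]
wrist_force: [0.2, -0.1, -0.7]
opening: 0.0074
grasp_force: 48.8
time: 14.05
ee_pos: [0.292, -0.2962, 0.0434]
tcp_rot: [-179.9, 0.7, -9.2]
wrist_force: [0.7, 0.4, -0.9]
opening: 0.0072
grasp_force: 48.8
```

View pics/m3.png

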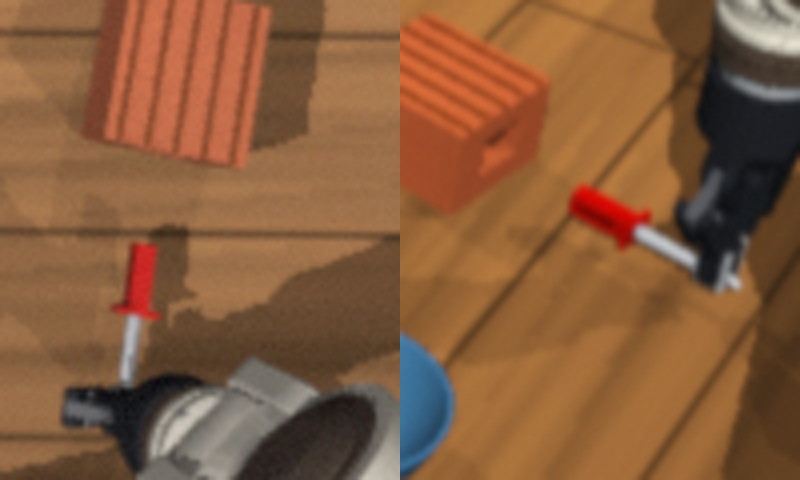

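The pin is fully out and level, clear of the block. Lowering it onto the plank.

```bash
python3 -m crank '[[[0,0,-0.3,0,0,0],[0,0,-0.3,0,0,0],[0,0,-0.2,0,0,0],[0,0,-0.1,0,0,0],[0,0,0,0,0,0],[0,0,0,0,0,0]]]'
```

```text
time: 14.65
ee_pos: [0.293, -0.2963, 0.025]
tcp_rot: [-179.9, 0.7, -9.1]
wrist_force: [-0.4, -0.3, 0.4]
opening: 0.0074
grasp_force: 48.8
```

```bash
python3 -m crank '[[[0,0,-0.06,0,0,0],[0,0,-0.06,0,0,0],[0,0,0,0,0,0],[0,0,0,0,0,0]]]'
```

```text
time: 14.98
ee_pos: [0.2931, -0.2964, 0.023]
tcp_rot: [-179.9, 0.7, -9.2]
wrist_force: [0.6, -0.1, -0.5]
opening: 0.0073
grasp_force: 48.8
```

```bash
python3 -m crank '[[[0,0,-0.06,0,0,0],[0,0,0,0,0,0]]]'; python3 -m crank '[[[0,0,0,0,0,0],[0,0,0,0,0,0],[0,0,0,0,0,0],[0,0,0,0,0,0],[0,0,0,0,0,0],[0,0,1,0,0,0],[0,0,1,0,0,0],[0,0,1,0,0,0],[-0.5,0.5,1,0,0,0],[-0.5,1,1,0,0,0],[0,1,0.5,0,0,0],[0,1,0.5,0,0,0],[0,1,0,0,0,0],[0,1,0,0,0,0],[0,1,0,0,0,0],[0,0,0,0,0,0]]]' 0.45
python3 - <<'E'
from h import *
np.set_printoptions(precision=4,suppress=True)
t=snap('top','t4.png');s=snap('side','s4.png')
for n,im in(('top',t),('side',s)):
    h=cv2.cvtColor(im,cv2.COLOR_BGR2HSV)
    mk=cv2.inRange(h,(0,190,100),(4,255,255))|cv2.inRange(h,(175,190,100),(179,255,255))
    for q in cv2.findContours(mk,cv2.RETR_EXTERNAL,cv2.CHAIN_APPROX_NONE)[0]:
        if 30<cv2.contourArea(q)<600: print(n,cv2.contourArea(q),cv2.boundingRect(q),[onz(n,*p,.013) for p in cv2.boxPoints(cv2.minAreaRect(q))])
c=lambda im,x,y,w,h:cv2.resize(im[y:y+h,x:x+w],None,fx=6,fy=6,interpolation=cv2.INTER_CUBIC)
cv2.imwrite('pics/m4.png',np.hstack([c(t,360,260,65,90),c(s,380,180,65,90)]))
E
```

```text
time: 15.15
ee_pos: [0.2931, -0.2965, 0.0218]
tcp_rot: [-179.9, 0.7, -9.2]
wrist_force: [-1.0, 0.9, 2.0]
opening: 0.0076
grasp_force: 49.0
time: 16.48
ee_pos: [0.2728, -0.1643, 0.1419]
tcp_rot: [-179.9, 0.7, -9.1]
wrist_force: [0.4, -0.1, 1.1]
opening: 0.0385
grasp_force: 0.0
top 75.5 (387, 290, 10, 18) [array([ 0.4032, -0.2932,  0.013 ]), array([ 0.4035, -0.3196,  0.013 ]), array([ 0.3549, -0.318 ,  0.013 ]), array([ 0.3545, -0.2918,  0.013 ])]
top 53.5 (210, 80, 13, 34) [array([0.9456, 0.2502, 0.013 ]), array([1.0571, 0.2226, 0.013 ]), array([1.0499, 0.1995, 0.013 ]), array([0.9386, 0.2274, 0.013 ])]
side 106.0 (401, 207, 20, 15) [array([ 0.4038, -0.2967,  0.013 ]), array([ 0.4058, -0.3415,  0.013 ]), array([ 0.3534, -0.3229,  0.013 ]), array([ 0.3524, -0.2795,  0.013 ])]
```

View pics/m4.png

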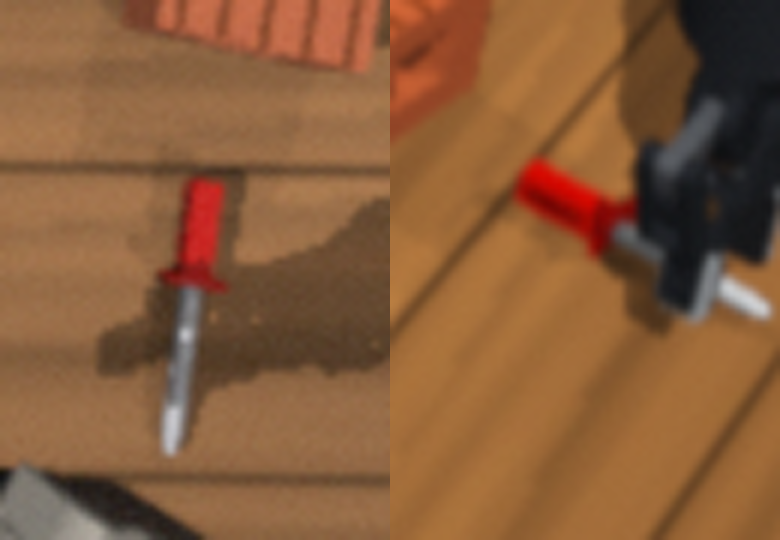

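The pin lies flat, with handle end at crop (205,180), collar at (193,280) and tip at (171,452). Computing the handle grasp point.

```bash
python3 - <<'E'
from h import *
np.set_printoptions(precision=4,suppress=True)
T=lambda x,y:(360+x/6-.42,260+y/6-.42)
r=onz('top',*T(205,181),.018);c=onz('top',*T(192,286),.012);t=onz('top',*T(171,454),.009)
print(r,c,t,np.linalg.norm((t-r)[:2]),np.linalg.norm((t-c)[:2]));d=(r-t)[:2];print(np.degrees(np.arctan2(d[1],d[0])),'handle ctr',t[:2]+d/np.linalg.norm(d)*.107)
E
```

```text
[ 0.4044 -0.3117  0.018 ] [ 0.3539 -0.3054  0.012 ] [ 0.2745 -0.2937  0.009 ] 0.1312052880013352 0.08029725175947139
-7.877003862691025 handle ctr [ 0.3804 -0.3084]
```

```bash
python3 -m crank '[[[0.68,-0.9,0,0,0,0],[0.68,-0.9,0,0,0,0],[0.68,-0.9,0,0,0,0],[0.68,-0.9,0,0,0,0],[0.68,-0.9,0,0,0,0],[0.68,-0.9,0,0,0,0],[0.68,-0.9,0,0,0,0],[0.7,-0.91,0,0,0,0.07],[0,0,-0.9,0,0,0],[0,0,-0.9,0,0,0],[0,0,-0.9,0,0,0],[0,0,-0.9,0,0,0],[0,0,-0.9,0,0,0],[0,0,-0.9,0,0,0],[0,0,-0.35,0,0,0],[0,0,-0.2,0,0,0],[0,0,0,0,0,0],[0,0,0,0,0,0]]]'
```

```text
time: 18.08
ee_pos: [0.3825, -0.3111, 0.0234]
tcp_rot: [-179.9, 0.7, -8.7]
wrist_force: [-0.1, 0.6, -0.9]
opening: 0.0387
grasp_force: 0.0
```

```bash
python3 -m crank '[[[0,0.12,0,0,0,0],[0,0,0,0,0,0]]]'; python3 -m crank '[[[0,0,0,0,0,0],[0,0,0,0,0,0],[0,0,0,0,0,0],[0,0,0,0,0,0],[0,0,0,0,0,0],[0,0,0,0,0,0]]]' 0 70;  python3 -m crank '[[[0,0,0.2,0,0,0],[0,0,0.3,0,0,0],[0,0,0.5,0,0,0],[0,0,0,0,0,0]]]'
```

```text
time: 18.25
ee_pos: [0.3827, -0.3083, 0.0236]
tcp_rot: [-179.9, 0.6, -8.7]
wrist_force: [-0.3, -0.1, 0.5]
opening: 0.0381
grasp_force: 0.0
time: 18.75
ee_pos: [0.3826, -0.3084, 0.0235]
tcp_rot: [-179.9, 0.6, -8.7]
wrist_force: [-0.5, 0.6, 4.9]
opening: 0.0119
grasp_force: 69.2
time: 19.08
ee_pos: [0.383, -0.3087, 0.0449]
tcp_rot: [-180.0, 0.6, -8.7]
wrist_force: [0.6, 0.0, -0.2]
opening: 0.012
grasp_force: 68.4
```

Both grasps check out; the opening sensor reads about 2 mm low. I'll lift, carry and turn the pin half round to a standoff in front of the lug.

```bash
python3 -m crank '[[[0.2,0.4,0.8,0,0,0.5],[0.2,0.8,0.8,0,0,1],[0.2,0.8,0.8,0,0,1],[0.2,0.8,0.8,0,0,1],[0.2,0.8,0.8,0,0,1],[0.2,0.8,0.8,0,0,1],[0.2,0.8,0.8,0,0,1],[0.2,0.8,0.8,0,0,1],[0.2,0.8,0.8,0,0,1],[0.2,0.8,0.8,0,0,1],[0.2,0.8,0.8,0,0,1],[0.2,0.8,0.6,0,0,1],[0.2,0.8,0,0,0,1],[0.2,0.8,0,0,0,1],[0.2,0.8,0,0,0,1],[0.2,0.8,0,0,0,1],[0.2,0.8,0,0,0,1],[0.2,0.8,0,0,0,1],[0.2,0.8,0,0,0,1],[0.2,0.8,0,0,0,1]]]'
python3 -m crank '[[[0,0.3,0,0,0,1],[0,0.3,0,0,0,1],[0,0.3,0,0,0,1],[0,0.3,0,0,0,1],[0,0.3,0,0,0,1],[0,0.2,0,0,0,1],[0,0,0,0,0,0.7],[0,0,0,0,0,0],[0,0,0,0,0,0]]]'
python3 - <<'E'
from h import *
t=snap('top','t5.png');s=snap('side','s5.png')
c=lambda im,x,y,w,h:cv2.resize(im[y:y+h,x:x+w],None,fx=6,fy=6,interpolation=cv2.INTER_CUBIC)
cv2.imwrite('pics/m5.png',np.hstack([c(t,240,180,65,90),c(s,255,155,65,90)]))
E
```

```text
time: 20.75
ee_pos: [0.4624, 0.0047, 0.231]
tcp_rot: [-179.9, 0.7, 125.7]
wrist_force: [0.5, -0.1, -0.6]
opening: 0.0119
grasp_force: 68.3
time: 21.5
ee_pos: [0.4622, 0.0378, 0.2308]
tcp_rot: [-179.9, 0.7, 171.3]
wrist_force: [0.5, -1.1, -0.4]
opening: 0.0121
grasp_force: 68.3
```

View pics/m5.png

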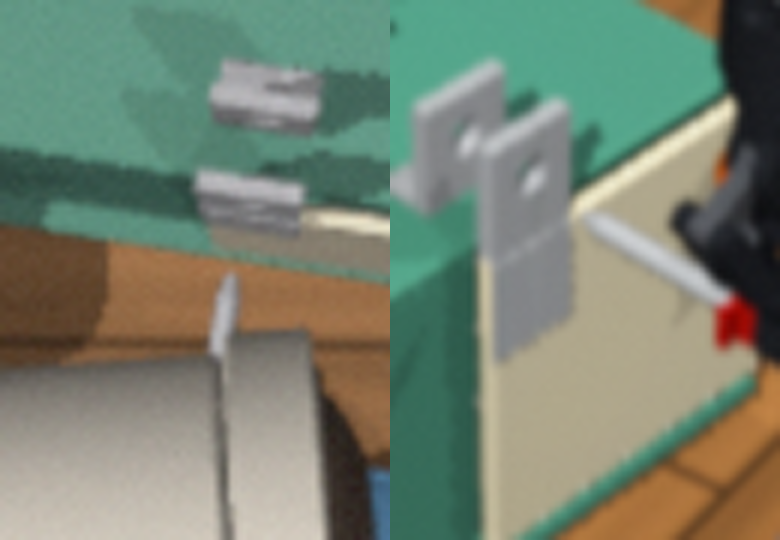

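The pin points at the lug: tip at top crop (232,277) and side crop (588,217), lug hole at side crop (533,180). Now I'll triangulate the tip and compare it with the hole in the same views.

```bash
python3 - <<'E'
from h import *
np.set_printoptions(precision=4,suppress=True)
T=lambda x,y:(240+x/6-.42,180+y/6-.42);S=lambda x,y:(255+(x-390)/6-.42,155+y/6-.42)
tip,e=tri(T(232,276),S(588,217));print('tip',tip,e)
a=np.radians(-8.5);u=np.array([np.cos(a),np.sin(a),0])
o=bot.get_obs()['ee_pos'];print('expected',o+.109*u+[0,0,-.0145], 'q',bot.get_obs()['q'])
print('hole side',onz('side',*S(532,178),.218))
print('lug top edges top',[onz('top',*T(*p),.24) for p in((197,172),(305,188))],'lower front edge?',[onz('top',*T(*p),.24) for p in((197,195),(303,212))])
# side-image lateral test: where tip ray sits after advancing u to the lug face
for adv in (.02,.03,.04): print(adv,(np.array(proj('side',tip+adv*u))-np.array(S(390,0)))*6+[390,0],(np.array(proj('top',tip+adv*u))-T(0,0))*6)
E
```

```text
tip [0.5686 0.0231 0.2157] 0.0013587360258234202
expected [0.57   0.0216 0.2163] q [ 4.8192 -7.8027 -4.6234 92.5077 -0.2655 13.5193]
hole side [0.5979 0.018  0.218 ]
lug top edges top [array([0.609 , 0.0376, 0.24  ]), array([ 0.6029, -0.0065,  0.24  ])] lower front edge? [array([0.5996, 0.0374, 0.24  ]), array([ 0.5931, -0.0057,  0.24  ])]
0.02 [548.7793 194.2491] [240.549 230.165]
0.03 [530.2928 183.1545] [244.4112 206.6377]
0.04 [511.9694 172.1577] [248.2616 183.1821]
```

The tip needs about −1.8 mm in y and +1.8 mm in z. Correcting, then advancing about 40 mm so the taper enters the lug.

```bash
python3 -m crank '[[[0,-0.09,0.09,0,0,0],[0.4,-0.06,0,0,0,0],[0.4,-0.06,0,0,0,0],[0.4,-0.06,0,0,0,0],[0.2,-0.03,0,0,0,0],[0.2,-0.03,0,0,0,0],[0.1,-0.015,0,0,0,0],[0,0,0,0,0,0],[0,0,0,0,0,0]]]'
python3 -m crank '[[[0.1,-0.015,0,0,0,0],[0.1,-0.015,0,0,0,0],[0,0,0,0,0,0],[0,0,0,0,0,0]]]'
python3 - <<'E'
from workcell import bot
o=bot.get_obs();print(o['ee_pos'],o['torque'],o['wrist_force'])
E
```

```text
time: 22.35
ee_pos: [0.4962, 0.0309, 0.2324]
tcp_rot: [-179.9, 0.7, 171.5]
wrist_force: [0.5, -0.2, -1.4]
opening: 0.0121
grasp_force: 68.3
time: 22.68
ee_pos: [0.5003, 0.0303, 0.2325]
tcp_rot: [-179.9, 0.7, 171.5]
wrist_force: [0.3, 0.5, -0.5]
opening: 0.012
grasp_force: 68.3
[0.50026165 0.03034673 0.23253202] [0.04434704 0.01498344 0.00339285] [ 0.27921807  0.54266663 -0.45705002]
```

No contact force with the tip about 9 mm past the lug face. Continuing in small steps.

```bash
python3 -m crank '[[[0.1,-0.015,0,0,0,0],[0.1,-0.015,0,0,0,0],[0.1,-0.015,0,0,0,0],[0,0,0,0,0,0]]]'
python3 -m crank '[[[0.15,-0.022,0,0,0,0],[0.15,-0.022,0,0,0,0],[0.15,-0.022,0,0,0,0],[0.15,-0.022,0,0,0,0],[0,0,0,0,0,0]]]'
python3 -m crank '[[[0.15,-0.022,0,0,0,0],[0.15,-0.022,0,0,0,0],[0,0,0,0,0,0]]]'
```

```text
time: 23.02
ee_pos: [0.5066, 0.0294, 0.2324]
tcp_rot: [-179.9, 0.7, 171.5]
wrist_force: [-0.3, 1.1, -0.6]
opening: 0.0121
grasp_force: 68.3
time: 23.43
ee_pos: [0.5188, 0.0276, 0.2323]
tcp_rot: [-179.9, 0.7, 171.5]
wrist_force: [0.3, 0.1, -0.7]
opening: 0.0119
grasp_force: 68.3
time: 23.68
ee_pos: [0.5247, 0.0267, 0.2324]
tcp_rot: [-179.9, 0.7, 171.5]
wrist_force: [0.5, 0.3, -0.7]
opening: 0.0121
grasp_force: 68.3
```

```bash
python3 -m crank '[[[0.1,-0.015,0,0,0,0],[0.1,-0.015,0,0,0,0],[0.1,-0.015,0,0,0,0],[0.1,-0.015,0,0,0,0],[0,0,0,0,0,0]]]'
python3 -m crank '[[[0.1,-0.015,0,0,0,0],[0.1,-0.015,0,0,0,0],[0.1,-0.015,0,0,0,0],[0.1,-0.015,0,0,0,0],[0,0,0,0,0,0]]]'
python3 -m crank '[[[0.1,-0.015,0,0,0,0],[0.1,-0.015,0,0,0,0],[0.1,-0.015,0,0,0,0],[0.1,-0.015,0,0,0,0],[0,0,0,0,0,0]]]'
```

```text
time: 24.1
ee_pos: [0.5326, 0.0256, 0.2324]
tcp_rot: [-179.9, 0.7, 171.5]
wrist_force: [0.6, 0.2, -0.9]
opening: 0.012
grasp_force: 68.3
time: 24.52
ee_pos: [0.5406, 0.0244, 0.2324]
tcp_rot: [-179.9, 0.7, 171.5]
wrist_force: [-0.2, 0.8, -0.1]
opening: 0.0119
grasp_force: 68.3
time: 24.93
ee_pos: [0.5486, 0.0231, 0.2323]
tcp_rot: [-179.9, 0.7, 171.5]
wrist_force: [0.0, -0.4, -0.3]
opening: 0.012
grasp_force: 68.3
```

```bash
python3 - <<'E'
from h import *
t=snap('top','t6.png');s=snap('side','s6.png')
c=lambda im,x,y,w,h:cv2.resize(im[y:y+h,x:x+w],None,fx=6,fy=6,interpolation=cv2.INTER_CUBIC)
cv2.imwrite('pics/m6.png',np.hstack([c(t,250,170,65,80),c(s,245,150,65,80)]))
E
```

```text
(no output)
```

View pics/m6.png

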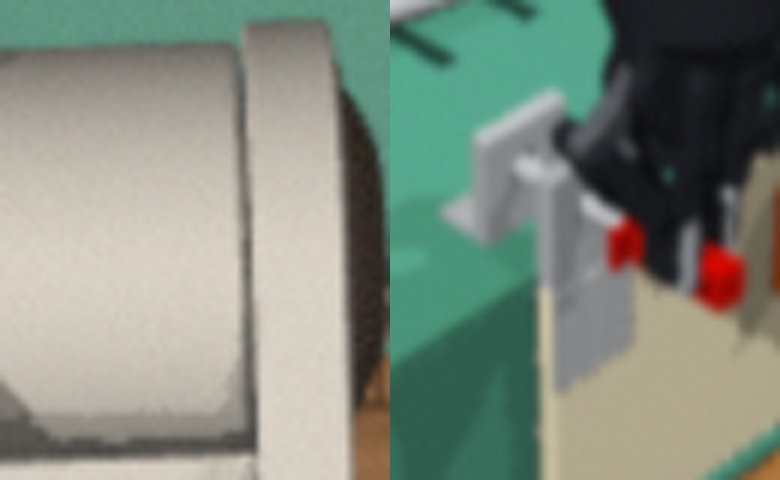

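The pin passes through the lug and enters the ear hole at about (520,165) in the crop; the collar is still about 20 mm from the lug. Pushing home.

```bash
python3 -m crank '[[[0.15,-0.022,0,0,0,0],[0.15,-0.022,0,0,0,0],[0.15,-0.022,0,0,0,0],[0.15,-0.022,0,0,0,0],[0.15,-0.022,0,0,0,0],[0,0,0,0,0,0]]]'
python3 -m crank '[[[0.1,-0.015,0,0,0,0],[0.1,-0.015,0,0,0,0],[0,0,0,0,0,0]]]'
```

```text
time: 25.53
ee_pos: [0.5638, 0.0209, 0.2323]
tcp_rot: [-179.9, 0.7, 171.5]
wrist_force: [-0.5, -0.4, -1.6]
opening: 0.012
grasp_force: 68.3
time: 25.78
ee_pos: [0.5675, 0.0203, 0.2324]
tcp_rot: [-179.9, 0.7, 171.5]
wrist_force: [1.4, -0.9, -0.5]
opening: 0.0123
grasp_force: 68.3
```

```bash
python3 -m crank '[[[0.07,-0.01,0,0,0,0],[0,0,0,0,0,0]]]'; python3 -m crank '[[[0.07,-0.01,0,0,0,0],[0,0,0,0,0,0]]]'
```

```text
time: 25.95
ee_pos: [0.5688, 0.0202, 0.2325]
tcp_rot: [-179.9, 0.7, 171.5]
wrist_force: [0.2, -0.0, -0.7]
opening: 0.0121
grasp_force: 68.3
time: 26.12
ee_pos: [0.5702, 0.02, 0.2325]
tcp_rot: [-179.9, 0.7, 171.5]
wrist_force: [-0.4, 0.0, -0.6]
opening: 0.0119
grasp_force: 68.3
```

```bash
python3 -m crank '[[[0.06,-0.009,0,0,0,0],[0,0,0,0,0,0]]]'; python3 -m crank '[[[0.06,-0.009,0,0,0,0],[0,0,0,0,0,0]]]'; python3 -m crank '[[[0.06,-0.009,0,0,0,0],[0,0,0,0,0,0]]]'
```

```text
time: 26.28
ee_pos: [0.5708, 0.0199, 0.2325]
tcp_rot: [-179.9, 0.6, 171.5]
wrist_force: [-3.4, 0.8, 1.0]
opening: 0.0123
grasp_force: 68.5
time: 26.45
ee_pos: [0.5709, 0.02, 0.2324]
tcp_rot: [-179.9, 0.5, 171.5]
wrist_force: [-11.2, 2.1, 1.5]
opening: 0.012
grasp_force: 68.9
time: 26.62
ee_pos: [0.571, 0.02, 0.2325]
tcp_rot: [-179.9, 0.4, 171.5]
wrist_force: [-17.0, 3.9, 5.1]
opening: 0.0122
grasp_force: 69.2
```

Collar contact (17 N along the axis). Relieving, releasing, then lifting away.

```bash
python3 -m crank '[[[-0.1,0.015,0,0,0,0],[0,0,0,0,0,0]]]'; python3 -m crank '[[[0,0,0,0,0,0],[0,0,0,0,0,0],[0,0,0,0,0,0],[0,0,0,0,0,0],[0,0,0,0,0,0],[0,0,0.3,0,0,0],[0,0,0.8,0,0,0],[0,0,0.8,0,0,0],[-0.5,0,0.8,0,0,0],[-1,0,0.8,0,0,0],[-1,-0.5,0.8,0,0,0],[-1,-1,0,0,0,0],[-0.5,-1,0,0,0,0],[0,-1,0,0,0,0],[0,-1,0,0,0,0],[0,-1,0,0,0,0],[0,-1,0,0,0,0],[0,-1,0,0,0,0],[0,0,0,0,0,0],[0,0,0,0,0,0]]]' 0.5
python3 - <<'E'
from h import *
t=snap('top','t7.png');s=snap('side','s7.png')
c=lambda im,x,y,w,h:cv2.resize(im[y:y+h,x:x+w],None,fx=6,fy=6,interpolation=cv2.INTER_CUBIC)
cv2.imwrite('pics/m7.png',np.hstack([c(t,250,170,65,80),c(s,245,150,65,80)]))
E
```

```text
time: 26.78
ee_pos: [0.5708, 0.0199, 0.2324]
tcp_rot: [-179.9, 0.6, 171.5]
wrist_force: [-6.6, 1.3, 0.8]
opening: 0.0121
grasp_force: 68.5
time: 28.45
ee_pos: [0.4916, -0.1309, 0.3188]
tcp_rot: [-179.9, 0.7, 171.4]
wrist_force: [0.0, -0.4, 0.8]
opening: 0.0426
grasp_force: 0.0
```

View pics/m7.png

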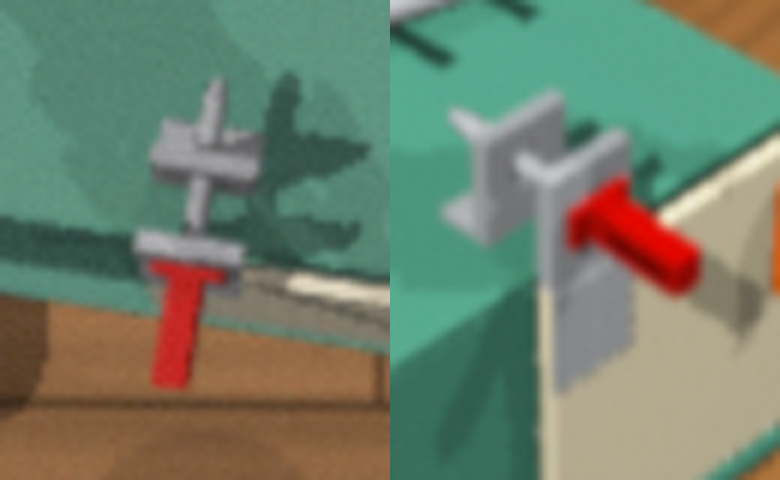

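The pin is through lug and ear, with its collar against the lug at side crop (600,215), and the gripper is clear. Handing in.

```bash
python3 -c "
from workcell import bot;print(bot.job_done())"
```

```text
the job is handed in; nothing more can be done
None
```

The door is shut and locked: the pin is through the lug and ear with its collar against the lug, the gripper is clear of it, and the job was handed in after about 28 of the 72 s; the hand-in returned no verdict.

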